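# Put the microscope's exchange parts back in their storage blocks

## Robot

A 6-joint arm with a two-finger parallel gripper is mounted at the origin on the work surface. World frame = base frame: x ahead of the robot, y to its left, z up, the work surface at z = 0. Lengths are in mm, angles in rad, forces in N, time in s.
With the tool pointing down it reaches from about 350 to 875 mm from the base axis. Payload 4.2 kg.
Tool frame: the origin (TCP) lies midway between the tips of the shut fingers; the grasp point (between the pads) lies 19 mm behind it (arm.hold_point_z is the distance from the TCP to the grasp point, in mm); z points along the fingers, y is the line along which they close (so a half turn about z gives the same grasp; the last joint's range is limited). The gripper opens to 85 mm and grips with 20 to 120 N. Pads are 22 mm wide; open, the fingers measure 114 mm over their backs; the gripper's body (76 mm by 85 mm) begins 54 mm behind the grasp point. The pads swing forward as they close: fully open they stand 13 mm farther back than shut.
Start: joints at [-1.011, 0.385, 0.008, 0, -1.194, -0.259], TCP at [185.193, -596.911, 231.312] pointing down, gripper open.
Joint ranges: [-3.14, 3.14], [-1.21, 2.06], [-1.07, 1.41], [-3.16, 2.05], [-2.99, -0.16], [-3.1, 3.1]. Speed limits (rad/s): [2.79, 2.79, 3.14, 3.14, 3.14, 3.14].

## Interface

Orientations are given as a unit quaternion [x, y, z, w].
In Python, from bench import arm, vision gives the robot as it stands. The module is installed in compiled form; this text tells all that it offers.
- The arm moves only by the tool servo_tool, never from a script. Its argument "plan" is a list of rows, each a list of 7 numbers: the shift along the world's x, y, z each as a share of 300 mm, from -1 to 1, then the turn, a rotation vector about the world's x, y, z each as a share of 2 rad, from -1 to 1, then the opening, from 0 (shut) to 1 (fully open). A call has 1 to 20 rows; each row shifts and turns the commanded pose from where the row before left it; what a row does not reach is not made up. A row lasts 1/8 s, in which the tool goes at most 62.5 mm and 10.7 degrees, less where a joint would pass 70% of its speed; a pose out of reach is approached as far as the arm can. A call with a number of a shift or a turn outside -1 to 1 is refused whole. A call with a gripper value outside its range is refused whole. The fingers move at their own pace and stop on an object; the grip force is fixed at half the most. Time passes only in rows, so rows that do not move let the fingers close. It gives the time, the measured TCP pose, the force, the opening and the grip force at its end, in the units of the state.
- arm.read_state(): the state, without advancing time (a new reading comes with each control period).
- vision.get_image(name): name is "scene" or "top" or "wrist"; returns a dict with "image" (384x512x3 uint8, red, green, blue), "z_map" (384x512 float32, mm along the optical axis (not along the pixel's ray), 0 where there is no reading), "K" (3x3 intrinsics, pixels), "D" ([k1, k2, p1, p2, k3] as OpenCV has them; the pictures are not rectified), "world_to_cam" (4x4, takes a point from world to camera coordinates); the wrist camera has in their place "mount" (4x4, takes a point from camera to tool coordinates, whose origin is the TCP and whose axes are the flange's). Camera axes: x right, y down, z forward; pixel columns grow to the right and rows downward; lengths in mm; the calibration is good to about 2 mm. A picture is of the moment at which its call begins: read the wrist's pose just before it.
- arm.job_done(): hands the job in; it is judged then, once.
The state is a dict: "clock": time; "joints": joint angles; "joint_vel": joint speeds; "joint_efforts": joint torques, N m; "position": TCP position; "ee_rot": TCP orientation; "contact_force": force on the tool from outside, world axes, zero at the start; "wrist_torque": the same for the moment, N m; "gripper_width": finger opening in mm; "grasp_force": force on a finger pad.
Only numpy, scipy, OpenCV 4.12 (cv2) and the standard library are available. Lean on these libraries where they do the work, as an engineer would, in place of code of your own. Each camera call takes 0.05 s, during which the arm holds its last target. There are 200 camera calls.

## Task

Four exchange parts of the microscope are left standing on the rubber mat: a wide objective, a slim objective, a filter cube and a prism slider. Put each one, the same way up as it stands now, into the white storage block in the tray whose pocket is cut to its size and shape, so that it sits flat on the pocket's floor. They are delicate: set them down without dropping or toppling any, and leave the bottle and the joystick alone.

Things in the scene. Friction and masses are not known exactly. Their poses are not given: they have to be found in the camera images.
- wide_objective: Wide microscope objective: chrome barrel 46 mm in diameter with a black knurled band, 53 mm tall, standing on its brass thread (25 mm diameter), lens up. The barrel is 46 mm wide from 7 to 38 mm above its foot, then tapers to 33 mm. About 0.28 kg. Origin: centre of its foot; z up. Loose; starts on a rubber mat 3 mm thick, at any yaw.
- slim_objective: Slim microscope objective: chrome barrel 28 mm in diameter with a black knurled band, 62 mm tall, standing on its brass thread (25 mm diameter), small lens up. The barrel is 28 mm wide from 6 to 43 mm above its foot, then narrows to a 13 mm nose. About 0.16 kg. Origin: centre of its foot; z up. Loose; starts on a rubber mat 3 mm thick, at any yaw.
- filter_cube: Fluorescence filter cube: a black box 30 (x) by 44 (y) by 40 mm high, a silver-ringed round filter on its top and one on an end. About 0.11 kg. Origin: centre of its underside; z up, y along the 44 mm side. Loose; starts on a rubber mat 3 mm thick, at any yaw.
- prism_slider: Prism slider lying flat: aluminium bar 24 mm wide (x), 64 long (y), 14 high, a round window in its top, a black knob 12 mm thick, 14 long on its +y end. About 0.07 kg. Origin: underside, middle of the full 78 mm length (bar from y -39 to +25, knob +25 to +39 mm); z up. May be stored with the knob at either end. Loose; starts on a rubber mat 3 mm thick, at any yaw.
- block_wide: For the wide objective: large round pocket, 60 mm in diameter, 12 deep, centred; black floor 6 mm above the origin. Fixed white block 82 (x) by 106 (y) by 18 mm high, one of four in a shallow grey tray (rim 14 mm above the table), centres 86 mm apart along x, 110 mm along y, turned alike. Origin: centre of its underside, 3 mm above the table; z up, y along the long side.
- block_slim: For the slim objective: small round pocket, 42 mm in diameter, 12 deep, centred; black floor 6 mm above the origin. Fixed white block 82 (x) by 106 (y) by 18 mm high, one of four in a shallow grey tray (rim 14 mm above the table), centres 86 mm apart along x, 110 mm along y, turned alike. Origin: centre of its underside, 3 mm above the table; z up, y along the long side.
- block_cube: For the filter cube: short pocket, 44 (x) by 58 (y) mm, 10 deep, centred; black floor 8 mm above the origin. Fixed white block 82 (x) by 106 (y) by 18 mm high, one of four in a shallow grey tray (rim 14 mm above the table), centres 86 mm apart along x, 110 mm along y, turned alike. Origin: centre of its underside, 3 mm above the table; z up, y along the long side.
- block_slider: For the prism slider: long pocket, 38 (x) by 92 (y) mm, 5 deep, centred; black floor 13 mm above the origin. Fixed white block 82 (x) by 106 (y) by 18 mm high, one of four in a shallow grey tray (rim 14 mm above the table), centres 86 mm apart along x, 110 mm along y, turned alike. Origin: centre of its underside, 3 mm above the table; z up, y along the long side.
- reagent_bottle: Bystander: a loose round glass bottle with a blue cap and a paper label, 54 mm in diameter, 105 mm tall, standing at one side of the work. Origin: centre of its foot. Leave it alone.
- joystick: Bystander: the microscope stage's joystick, a loose black box 125 by 85 mm, 48 mm high at its round stick, at one side of the work. Origin: centre of its underside. Leave it alone.
Mind the look-alikes: they are no part of the job. What is shaped like the wide_objective but blue or red is not meant. Leave any orange look-alike of the block_cube alone.

How it is judged (in metres and radians):
At the end, for the whole second after the job is handed in: Each part is in its own block: its origin within 12 mm of the block's centre seen from above, its foot within 2 mm of the pocket floor's height, upright within 0.1 rad, and at rest (under 0.02 m/s) (horizontal distance between wide_objective and block_wide below 0.012 m and z of wide_objective in the frame of block_wide between 0.004 and 0.008 m and angle between each of wide_objective, slim_objective, filter_cube, prism_slider's own z axis and vertical below 0.1 rad and linear speed of each of wide_objective, slim_objective, filter_cube, prism_slider below 0.02 m/s and horizontal distance between slim_objective and block_slim below 0.012 m and z of slim_objective in the frame of block_slim between 0.004 and 0.008 m and horizontal distance between filter_cube and block_cube below 0.012 m and z of filter_cube in the frame of block_cube between 0.006 and 0.01 m and horizontal distance between prism_slider and block_slider below 0.012 m and z of prism_slider in the frame of block_slider between 0.011 and 0.015 m); the robot touches nothing.
It fails at once if a part is dropped (moves faster than 0.5 m/s with no finger touching it, a free fall of about 13 mm) ((linear speed of wide_objective above 0.5 m/s and contact force between the fingers and wide_objective below 0.05 N) or (linear speed of slim_objective above 0.5 m/s and contact force between the fingers and slim_objective below 0.05 N) or (linear speed of filter_cube above 0.5 m/s and contact force between the fingers and filter_cube below 0.05 N) or (linear speed of prism_slider above 0.5 m/s and contact force between the fingers and prism_slider below 0.05 N)).
It fails at once if a part is toppled (leans more than 0.8 rad) (angle between any of wide_objective, slim_objective, filter_cube, prism_slider's own z axis and vertical above 0.8 rad).
It fails at once if the bottle or the joystick is shifted by more than 20 mm (distance of any of reagent_bottle, joystick from where it was at the start of the episode above 0.02 m).
It also fails if it takes over 96 s, if anything falls off the work surface, if the arm or the gripper's body presses on something with over 40 N, if the wrist force passes 120 N, or if a joint passes its speed limit or range.

## Working session

There is one attempt and no reset: what is moved stays moved. The work goes in short steps, Python scripts to look and compute and a tool call to move; the robot and the scene stay as the last step left them, time stands still between calls to the robot, and variables do not carry over. Pictures are saved under pics/ and viewed, at most 14 in all, crops included, and the job is handed in when it is done.

Besides the shell and the picture viewer there is one more tool, called by a JSON object that holds its "api" and its "payload". servo_tool: Moves the arm, as the interface text tells. Its arguments: {"type":"object","properties":{"plan":{"type":"array"}},"required":["plan"]}

```bash
mkdir -p pics; python3 - <<'E'
from bench import arm, vision
import cv2,numpy as np,pickle
s=arm.read_state(); print(s)
d={}
for n in("top","scene"):
    d[n]=vision.get_image(n); print(n,d[n]["K"],d[n]["D"],d[n]["world_to_cam"])
    cv2.imwrite(f"pics/{n}0.png",cv2.resize(d[n]["image"][:,:,::-1],(800,600)))
pickle.dump(d,open("d0.pkl","wb"))
E
```

```text
{'clock': 0.0, 'joints': array([-1.01138366e+00,  3.85564396e-01,  6.62573089e-03, -5.09203325e-04,
       -1.19403459e+00, -2.58595182e-01]), 'joint_vel': array([-0.00204917, -0.00079306, -0.00204347, -0.00041426, -0.00184463,
       -0.00011964]), 'joint_efforts': array([ 5.66845192e-04, -3.92288911e+01,  1.88399827e+01,  4.18625951e+00,
       -4.74318804e-03,  1.31006553e-05]), 'position': array([ 185.0269189 , -596.36064188,  230.21532362]), 'ee_rot': array([-1.49749309e-01,  9.88723371e-01,  1.09279502e-03, -2.15753667e-04]), 'contact_force': array([ 0.35024589, -0.01290063,  0.01535806]), 'wrist_torque': array([ 0.00780074, -0.02913625,  0.02390327]), 'grasp_force': 0.0, 'gripper_width': 85.13063669516745}
top [[444.33718956   0.         253.3922602 ]
 [  0.         444.33718956 191.98428438]
 [  0.           0.           1.        ]] [0.02093338 0.         0.         0.         0.        ] [[ 1.76932131e-02 -9.99780849e-01  1.11895114e-02 -8.23577431e+00]
 [-9.83475601e-01 -1.94191689e-02 -1.79996215e-01  4.95599695e+02]
 [ 1.80174059e-01 -7.81990004e-03 -9.83603659e-01  1.19970374e+03]
 [ 0.00000000e+00  0.00000000e+00  0.00000000e+00  1.00000000e+00]]
scene [[415.15013319   0.         264.26593773]
 [  0.         415.15013319 194.06878504]
 [  0.           0.           1.        ]] [-0.09853995  0.          0.          0.          0.        ] [[ 7.33965949e-01  6.78838582e-01 -2.17293828e-02 -3.63568006e+02]
 [ 4.23989944e-01 -4.82945871e-01 -7.66156520e-01 -1.74352083e+02]
 [-5.30590721e-01  5.53119757e-01 -6.42286556e-01  1.56614278e+03]
 [ 0.00000000e+00  0.00000000e+00  0.00000000e+00  1.00000000e+00]]
```

View pics/top0.png

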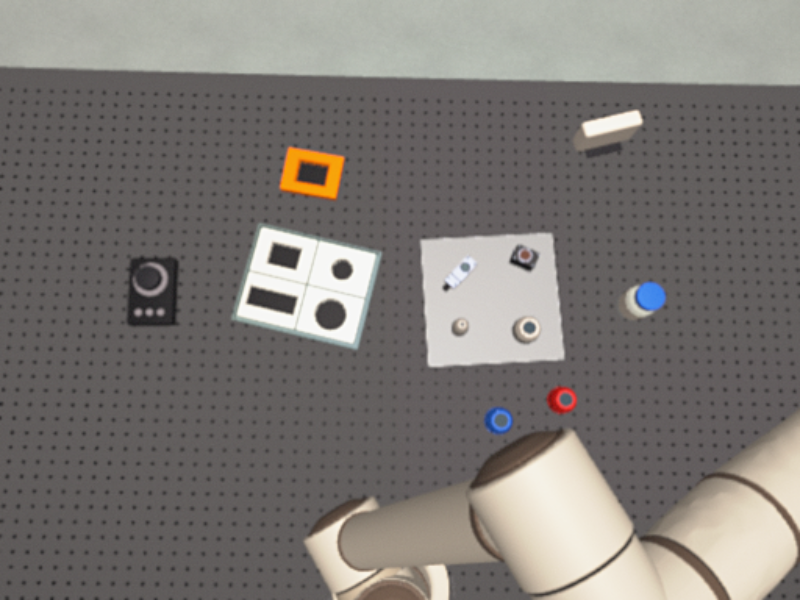

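View pics/scene0.png

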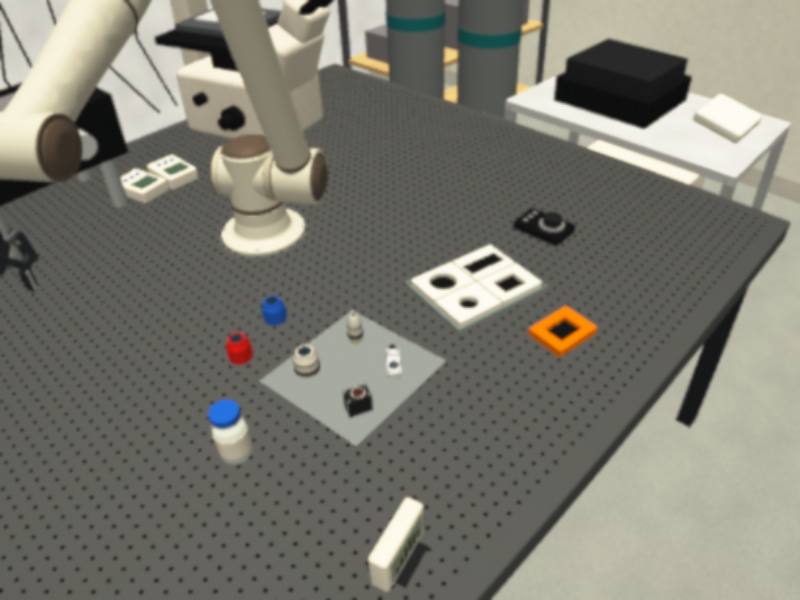

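The top view (800×600 px) shows these possible candidates:

| Item | Candidates | Choice |
|---|---|---|
| Wide objective | chrome (527,328), blue (498,420), red (562,400) | chrome |
| Slim objective | (460,326) | only one |
| Filter cube | (525,256) | only one |
| Prism slider | (458,273), knob at lower left | only one |
| Blocks | cube (284,256), slim (343,269), slider (272,299), wide (330,315); orange look-alike (312,172) | white only |

I'll leave the bottle (645,298) and joystick (152,290) alone.

```bash
cat > h.py <<'E'
import numpy as np, cv2, pickle
from scipy.spatial.transform import Rotation as R
def cam2world(d, st=None):
    if "world_to_cam" in d: return np.linalg.inv(d["world_to_cam"])
    T=np.eye(4); T[:3,:3]=R.from_quat(st["ee_rot"]).as_matrix(); T[:3,3]=st["position"]
    return T@d["mount"]
def rays(d,px):
    u=cv2.undistortPoints(np.asarray(px,float).reshape(-1,1,2),d["K"],np.asarray(d["D"],float)).reshape(-1,2)
    return np.c_[u,np.ones(len(u))]
def plane(d,px,z,st=None):
    T=cam2world(d,st); r=rays(d,px)@T[:3,:3].T; o=T[:3,3]
    return o+r*((z-o[2])/r[:,2])[:,None]
def cloud(d,st=None):
    h,w=d["z_map"].shape; v,u=np.mgrid[:h,:w]; T=cam2world(d,st)
    z=d["z_map"].ravel(); p=rays(d,np.c_[u.ravel(),v.ravel()])*z[:,None]
    P=p@T[:3,:3].T+T[:3,3]; P[z==0]=np.nan
    return P.reshape(h,w,3)
def rect(P):  # centre, (long,short), angle of the long side
    c,(a,b),_=r=cv2.minAreaRect(P[:,:2].astype(np.float32)); q=cv2.boxPoints(r)
    e=[q[1]-q[0],q[2]-q[1]]; e=max(e,key=np.linalg.norm)
    return np.round(c,1),np.round((max(a,b),min(a,b)),1),round(float(np.arctan2(e[1],e[0])),3)
E
python3 - <<'E'
from h import *
d=pickle.load(open("d0.pkl","rb"))
t=d["top"]; P=cloud(t); im=t["image"].astype(int)
S=lambda u,v:(int(u/1.5625),int(v/1.5625))
for n,(u,v) in dict(table=(200,420),mat=(490,300),orange=(292,170),bottle=(650,297),joy=(150,280)).items():
    a,b=S(u,v); print(n,P[b,a].round(1))
# blocks
m=((im.min(2)>200)).astype(np.uint8); m[:,260:]=0; m[:135]=0; m[240:]=0
cs,_=cv2.findContours(m,cv2.RETR_EXTERNAL,cv2.CHAIN_APPROX_NONE); 
for c in cs:
    if cv2.contourArea(c)>200: print("white",cv2.contourArea(c),rect(plane(t,c.reshape(-1,2),21)), np.nanmedian(P[...,2][m>0]))
m=((im.max(2)<70)).astype(np.uint8); m[:145]=0;m[228:]=0;m[:,158:]=0; 
a0=cv2.connectedComponentsWithStats(m)
# dark pockets inside tray
for (u,v) in [(284,256),(343,269),(272,299),(330,315)]:
    a,b=S(u,v); w=im[b-18:b+19,a-18:a+19].max(2)<90
    l=cv2.connectedComponents(w.astype(np.uint8))[1]; w=l==l[18,18]; yy,xx=np.nonzero(w)
    print("pocket",plane(t,[[xx.mean()+a-18,yy.mean()+b-18]],21).round(1),w.sum(), rect(plane(t,np.c_[xx+a-18,yy+b-18],21)),P[b,a].round(1))
# parts by height
for k in("top","scene"):
    Q=cloud(d[k]); z=Q[...,2]; m=((z>9)&(z<120)&(Q[...,0]>350)&(Q[...,0]<800)&(Q[...,1]<140)&(Q[...,1]>-250)).astype(np.uint8)
    n,l,s,_=cv2.connectedComponentsWithStats(m)
    for i in range(1,n):
        if 20<s[i,4]<3000:
            q=Q[l==i]; zt=np.percentile(q[:,2],97); tp=q[q[:,2]>zt-6]
            print(k,s[i],"ztop",zt.round(1),"top",rect(tp),"all",rect(q),d[k]["image"][l==i].mean(0).round())
m=(np.ptp(im,axis=2)<25)&(im.min(2)>140); 
E
```

```text
table [280.6 348.8  -2.8]
mat [ 506.6 -172.     4. ]
orange [749.6 204.7  16.6]
bottle [ 498.4 -432.   106.3]
joy [522.4 439.4  52.4]
white 4364.5 (array([526.8, 165.6]), array([219.4, 171.6]), 1.35) 22.481730054374452
pocket [[579.3 209.   21. ]] 202 (array([579.5, 209.1]), array([49.2, 34.6]), 1.36) [583.2 212.6  11.6]
pocket [[555.2 102.   21. ]] 94 (array([555.1, 102.2]), array([29.2, 28.7]), 0.8) [559.  101.6  10.1]
pocket [[496.2 228.5  21. ]] 288 (array([496.2, 228.1]), array([82.7, 28.6]), 1.342) [498.8 227.5  19. ]
pocket [[471.2 120.5  21. ]] 243 (array([471.7, 120.8]), array([51.1, 46.1]), -1.552) [473.2 121.7  11.2]
top [208  98  12  29 267] ztop 24.6 top (array([737. , 124.1]), array([82.3, 32.5]), -0.019) all (array([738.3, 124. ]), array([86.6, 32.5]), -0.014) [241. 150.  15.]
top [ 204  152   40   71 1763] ztop 27.2 top (array([510.1, 108. ]), array([179.3,  99.9]), -0.196) all (array([514.7, 103.5]), array([188.1, 110.6]), -0.217) [204. 205. 203.]
top [326 156  17  17 212] ztop 49.3 top (array([ 584.3, -232.1]), array([43. , 29.3]), 1.104) all (array([ 589.8, -229.8]
[... 887 characters left out ...]
) [147. 142. 124.]
scene [339 207  27  20 226] ztop 22.5 top (array([736.7, 121.8]), array([80.4, 34.2]), -0.015) all (array([734.9, 126.2]), array([82.2, 37.3]), -0.175) [231. 122.   2.]
scene [188 220  17  22 212] ztop 60.0 top (array([ 448.3, -234.3]), array([34.3, 31.6]), 0.224) all (array([ 451.9, -231.4]), array([42.8, 36.9]), 0.016) [144. 142. 126.]
scene [247 221  10  21 159] ztop 20.0 top (array([ 553.1, -116.3]), array([76.1, 23.8]), -0.743) all (array([ 552.9, -116.1]), array([77.7, 23.8]), -0.743) [196. 197. 188.]
scene [219 244  20  21 229] ztop 48.0 top (array([ 582.8, -233.6]), array([42. , 33.1]), 1.201) all (array([ 567.9, -225.8]), array([68.9, 45.4]), -0.481) [77. 72. 66.]
```

Every measurement fits the given sizes: the blocks are 171×219 mm with tops at z≈21, and the part tops match. The tray centre is (526.8, 165.6) with its long side at 1.35 rad, which puts the blocks here:

| Block | x | y |
|---|---|---|
| cube | 580.8 | 209.8 |
| slim | 556.7 | 102.5 |
| slider | 496.9 | 228.7 |
| wide | 472.8 | 121.4 |

I'll now move over the mat for the close check with the wrist camera.

{"api": "servo_tool", "payload": {"plan": [[0.09, 0.128, 0.03, 0, 0, 0.0386, 1], [0.09, 0.128, 0.03, 0, 0, 0.0386, 1], [0.09, 0.128, 0.03, 0, 0, 0.0386, 1], [0.09, 0.128, 0.03, 0, 0, 0.0386, 1], [0.09, 0.128, 0.03, 0, 0, 0.0386, 1], [0.09, 0.128, 0.03, 0, 0, 0.0386, 1], [0.09, 0.128, 0.03, 0, 0, 0.0386, 1], [0.09, 0.128, 0.03, 0, 0, 0.0386, 1], [0.09, 0.128, 0.03, 0, 0, 0.0386, 1], [0.09, 0.128, 0.03, 0, 0, 0.0386, 1], [0.09, 0.128, 0.03, 0, 0, 0.0386, 1], [0, 0, 0, 0, 0, 0, 1], [0, 0, 0, 0, 0, 0, 1]]}}

```text
clock: 1.72
position: [481.8, -174.4, 329.7]
ee_rot: [-0.544, 0.839, 0.0, -0.001]
contact_force: [0.4, 0.0, 0.1]
gripper_width: 85.4
grasp_force: 0.0
```

```bash
python3 - <<'E'
from bench import arm, vision
from h import *
s=arm.read_state(); w=vision.get_image("wrist")
pickle.dump((s,w),open("w1.pkl","wb")); print(s["position"],s["ee_rot"],s["joints"].round(2),w["mount"].round(3),w["K"][0,0])
cv2.imwrite("pics/w1.png",w["image"][:,:,::-1])
E
```

```text
[ 481.7785013  -174.4066054   329.72749599] [-5.43855927e-01  8.39178303e-01  4.87256018e-04 -5.19491275e-04] [-0.03  0.13 -0.09 -0.   -1.35 -0.39] [[-0.00000e+00 -9.55000e-01 -2.98000e-01  7.64670e+01]
 [ 1.00000e+00  0.00000e+00 -1.00000e-03 -1.33400e+00]
 [ 1.00000e-03 -2.98000e-01  9.55000e-01 -1.42614e+02]
 [ 0.00000e+00  0.00000e+00  0.00000e+00  1.00000e+00]] 268.1381669977941
```

View pics/w1.png

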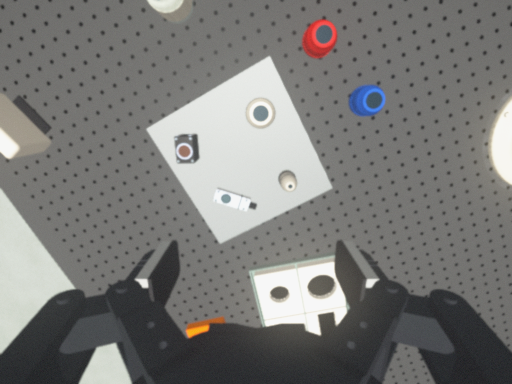

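The wrist view shows the wide objective (260,112), cube (186,150), slim objective (288,181) and slider (236,200) with its knob on the right (252,206). The red (321,36) and blue (367,100) look-alikes are off the mat. Next I'll measure all four parts from this view.

```bash
cat >> h.py <<'E'
def parts(w,s,box,zmin=9,amin=25):
    Q=cloud(w,s); z=Q[...,2]; m=((z>zmin)&(z<110)&(Q[...,0]>box[0])&(Q[...,0]<box[1])&(Q[...,1]>box[2])&(Q[...,1]<box[3])).astype(np.uint8)
    n,l,st,_=cv2.connectedComponentsWithStats(m)
    for i in range(1,n):
        if st[i,4]>amin:
            q=Q[l==i]; zt=np.percentile(q[:,2],95); k=(l==i)&(z>zt-5)
            v,u=np.nonzero(k); pl=plane(w,np.c_[u,v],zt,s)
            print(st[i],"ztop",zt.round(1),"cloud",rect(Q[k]),"plane",rect(pl),"mean",pl.mean(0).round(1))
E
python3 - <<'E'
from h import *
s,w=pickle.load(open("w1.pkl","rb"))
parts(w,s,(400,640,-290,-70))
Q=cloud(w,s); print("mat",Q[150,230],"block",Q[312,262])
im=w["image"].astype(int)
m=((Q[...,2]>35)&(Q[...,2]<50)&(abs(Q[...,0]-585)<40)&(abs(Q[...,1]+233)<40)).astype(np.uint8)
cv2.imwrite("pics/cube.png",cv2.resize(w["image"][80:220,150:310,::-1],None,fx=4,fy=4,interpolation=cv2.INTER_CUBIC))
E
```

```text
[245  98  30  31 732] ztop 57.7 cloud (array([ 449.5, -236.8]), array([33.2, 31.8]), -0.415) plane (array([ 449.6, -236.9]), array([32.8, 31.5]), -0.421) mean [ 449.4 -236.7   57.7]
[174 134  25  30 667] ztop 44.9 cloud (array([ 584. , -235.1]), array([44. , 30.6]), 1.166) plane (array([ 582.7, -235.1]), array([43.5, 30.4]), 1.165) mean [ 582.7 -235.3   44.9]
[278 170  19  22 313] ztop 65.6 cloud (array([ 452. , -116.7]), array([18.3, 16.8]), 0.589) plane (array([ 451.6, -117.7]), array([17.9, 16.6]), 0.726) mean [ 451.7 -117.8   65.6]
[213 188  44  24 539] ztop 18.6 cloud (array([ 552.3, -114.9]), array([77.6, 24.1]), -0.74) plane (array([ 551.5, -115.8]), array([77.1, 24.8]), -0.74) mean [ 554.7 -118.7   18.6]
mat [ 522.26321649 -200.64183943    3.41171972] block [611.00865114 139.7611786    2.44327997]
```

View pics/cube.png

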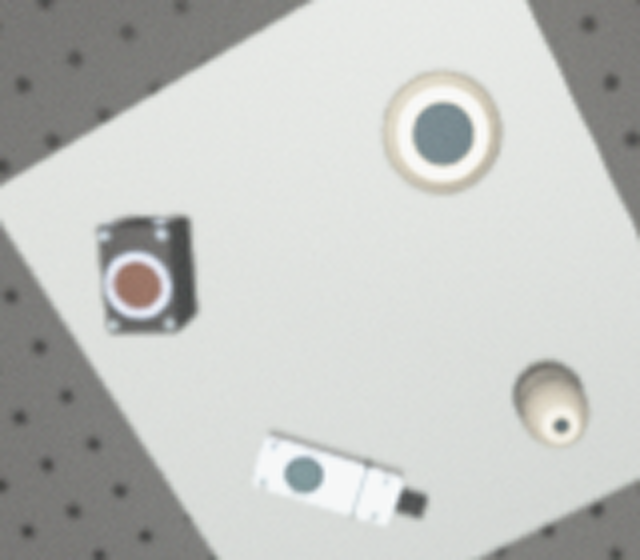

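The crop shows the same four parts clearly: the cube (145,285) with a red filter and silver ring, the chrome wide objective (443,132), the slim objective (553,405), and the slider (335,480) with its knob at (412,503). The wrist and top views agree within 2 mm. I'll take the cube first, since the tool yaw already fits it.

{"api": "servo_tool", "payload": {"plan": [[0.0677, -0.0405, -0.1533, 0, 0, 0.008, 1], [0.0677, -0.0405, -0.1533, 0, 0, 0, 1], [0.0677, -0.0405, -0.1533, 0, 0, 0, 1], [0.0677, -0.0405, -0.1533, 0, 0, 0, 1], [0.0677, -0.0405, -0.1533, 0, 0, 0, 1], [0, 0, -0.05, 0, 0, 0, 1], [0, 0, 0, 0, 0, 0, 1], [0, 0, 0, 0, 0, 0, 1]]}}

```text
clock: 2.78
position: [584.3, -235.6, 87.6]
ee_rot: [-0.551, 0.835, -0.001, 0.001]
contact_force: [0.6, -0.5, 0.4]
gripper_width: 85.5
grasp_force: 0.0
```

{"api": "servo_tool", "payload": {"plan": [[0, 0, -0.08, 0, 0, 0, 1], [0, 0, -0.08, 0, 0, 0, 1], [0, 0, -0.05, 0, 0, 0, 1], [0, 0, -0.025, 0, 0, 0, 1], [0, 0, 0, 0, 0, 0, 1], [0, 0, 0, 0, 0, 0, 0.2], [0, 0, 0, 0, 0, 0, 0.2], [0, 0, 0, 0, 0, 0, 0.2], [0, 0, 0, 0, 0, 0, 0.2], [0, 0, 0, 0, 0, 0, 0.2], [0, 0, 0, 0, 0, 0, 0.2]]}}

```text
clock: 4.15
position: [584.2, -235.3, 15.4]
ee_rot: [-0.551, 0.835, -0.0, 0.0]
contact_force: [0.3, 0.2, 4.2]
gripper_width: 28.9
grasp_force: 60.0
```

{"api": "servo_tool", "payload": {"plan": [[0, 0, 0.03, 0, 0, 0, 0.2], [0, 0, 0.08, 0, 0, 0, 0.2], [0, 0, 0.1, 0, 0, 0, 0.2], [0, 0.06, 0.1, 0, 0, 0, 0.2], [0, 0.12, 0.05, 0, 0, 0.009, 0.2], [0, 0.135, 0.05, 0, 0, 0.009, 0.2], [0, 0.135, 0.05, 0, 0, 0.009, 0.2], [0, 0.135, 0.05, 0, 0, 0.009, 0.2], [0, 0.135, 0.03, 0, 0, 0.009, 0.2], [0, 0.135, 0.03, 0, 0, 0.009, 0.2], [0, 0.135, 0, 0, 0, 0.009, 0.2], [0, 0.135, 0, 0, 0, 0.009, 0.2], [0, 0.135, 0, 0, 0, 0.009, 0.2], [-0.01, 0.135, 0, 0, 0, 0.009, 0.2], [0, 0.13, 0, 0, 0, 0.001, 0.2], [0, 0.09, 0, 0, 0, 0, 0.2], [0, 0, 0, 0, 0, 0, 0.2], [0, 0, 0, 0, 0, 0, 0.2]]}}

```text
clock: 6.4
position: [580.5, 248.5, 185.6]
ee_rot: [-0.624, 0.782, 0.0, -0.001]
contact_force: [0.4, -0.8, -1.0]
gripper_width: 28.8
grasp_force: 59.5
```

```bash
python3 - <<'E'
from bench import arm, vision
from h import *
s=arm.read_state(); w=vision.get_image("wrist")
pickle.dump((s,w),open("w2.pkl","wb")); print(s["position"],s["ee_rot"],s["joints"].round(2),s["grasp_force"])
cv2.imwrite("pics/w2.png",w["image"][:,:,::-1])
E
```

```text
[580.48599014 248.51925669 185.56657412] [-6.23878122e-01  7.81521420e-01  6.33410115e-05 -5.96014709e-04] [ 0.66  0.43 -0.04 -0.   -1.1  -0.88] 59.50676500797272
```

View pics/w2.png

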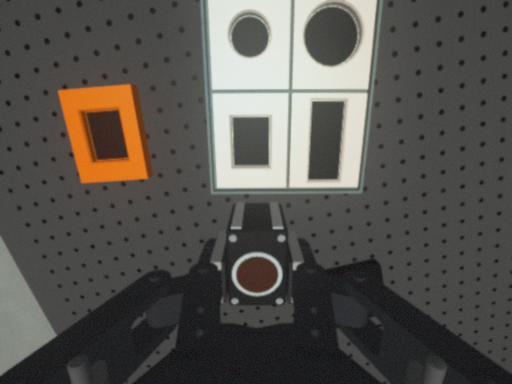

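The tray is clear in this view: cube block pocket (250,141), slider pocket (325,140), slim pocket (249,36) and wide pocket (332,34). The cube is held level. I'll refine the block centres from the white block outlines.

```bash
python3 - <<'E'
from h import *
s,w=pickle.load(open("w2.pkl","rb"))
im=w["image"].astype(int); m=(im.min(2)>170).astype(np.uint8); m[200:]=0; m[:,:190]=0;m[:,390:]=0
cs,hi=cv2.findContours(m,cv2.RETR_CCOMP,cv2.CHAIN_APPROX_NONE)
for c,h in zip(cs,hi[0]):
    if cv2.contourArea(c)>300: print("outer" if h[3]<0 else "pocket",cv2.boundingRect(c),rect(plane(w,c.reshape(-1,2),21,s)))
Q=cloud(w,s); print(Q[180,222],Q[141,250])
a=2*np.arctan2(s["ee_rot"][1],s["ee_rot"][0])-np.pi/2; print("yaw close",a)
E
```

```text
outer (289, 93, 78, 95) (array([495.8, 226.2]), array([105.9,  81.7]), 1.354)
pocket (306, 99, 42, 84) (array([496.2, 226.2]), array([93.6, 41.4]), 1.352)
outer (212, 93, 77, 95) (array([579.6, 207.3]), array([106.,  83.]), 1.35)
pocket (229, 115, 43, 54) (array([580.2, 207.4]), array([59.7, 47. ]), 1.336)
outer (292, 0, 84, 89) (array([474.3, 129.1]), array([83., 82.]), 1.354)
outer (208, 0, 83, 90) (array([558.1, 111. ]), array([83.7, 83.1]), 1.347)
pocket (227, 9, 45, 50) (array([555.7,  99.7]), array([44.4, 44.1]), -1.051)
[622.39710145 242.76355445  21.82407189] [580.20594601 206.75895942  12.26256413]
yaw close 2.918187023182443
```

{"api": "servo_tool", "payload": {"plan": [[-0.001, -0.05, 0, 0, 0, 0, 0.2], [-0.001, -0.05, 0, 0, 0, 0, 0.2], [0, -0.037, 0, 0, 0, 0, 0.2], [0, 0, -0.1, 0, 0, 0, 0.2], [0, 0, -0.12, 0, 0, 0, 0.2], [0, 0, -0.12, 0, 0, 0, 0.2], [0, 0, -0.1, 0, 0, 0, 0.2], [0, 0, -0.06, 0, 0, 0, 0.2], [0, 0, 0, 0, 0, 0, 0.2], [0, 0, 0, 0, 0, 0, 0.2]]}}

```text
clock: 7.7
position: [581.2, 208.5, 37.2]
ee_rot: [-0.624, 0.781, -0.0, 0.001]
contact_force: [-0.1, 0.5, -0.9]
gripper_width: 29.1
grasp_force: 59.5
```

{"api": "servo_tool", "payload": {"plan": [[-0.003, -0.003, -0.015, 0, 0, 0, 0.2], [0, 0, -0.012, 0, 0, 0, 0.2], [0, 0, -0.01, 0, 0, 0, 0.2], [0, 0, -0.005, 0, 0, 0, 0.2], [0, 0, 0, 0, 0, 0, 0.2], [0, 0, 0, 0, 0, 0, 0.2]]}}

```text
clock: 8.45
position: [579.3, 207.3, 23.5]
ee_rot: [-0.624, 0.781, -0.0, 0.0]
contact_force: [-0.8, 0.3, 0.2]
gripper_width: 28.7
grasp_force: 59.8
```

{"api": "servo_tool", "payload": {"plan": [[0, 0, -0.003, 0, 0, 0, 0.2], [0, 0, 0, 0, 0, 0, 0.2]]}}

```text
clock: 8.7
position: [579.3, 207.3, 23.4]
ee_rot: [-0.624, 0.781, -0.0, 0.0]
contact_force: [-2.1, -0.4, 6.3]
gripper_width: 29.0
grasp_force: 60.5
```

The cube is on the floor, with 6 N upward. I'll release it, rise, and go to the wide objective.

{"api": "servo_tool", "payload": {"plan": [[0, 0, 0, 0, 0, 0, 0.4], [0, 0, 0, 0, 0, 0, 0.5], [0, 0, 0, 0, 0, 0, 0.6], [0, 0, 0, 0, 0, 0, 0.6], [0, 0, 0.04, 0, 0, 0, 0.6], [0, 0, 0.1, 0, 0, 0, 0.6], [0, 0, 0.12, 0, 0, 0, 0.6], [0, 0, 0.12, 0, 0, 0, 0.8], [0, -0.06, 0.1, 0, 0, 0, 1], [-0.03, -0.13, 0.04, 0, 0, 0, 1], [-0.04, -0.14, 0, 0, 0, 0, 1], [-0.04, -0.14, 0, 0, 0, 0, 1], [-0.04, -0.14, 0, 0, 0, 0, 1], [-0.04, -0.14, 0, 0, 0, 0, 1], [-0.04, -0.14, 0, 0, 0, 0, 1], [-0.04, -0.14, 0, 0, 0, 0, 1], [-0.04, -0.14, 0, 0, 0, 0, 1], [0, 0, 0, 0, 0, 0, 1], [0, 0, 0, 0, 0, 0, 1]]}}

```text
clock: 11.08
position: [486.5, -143.8, 179.1]
ee_rot: [-0.624, 0.781, -0.0, 0.001]
contact_force: [0.1, 0.3, 0.2]
gripper_width: 85.5
grasp_force: 0.0
```

```bash
python3 - <<'E'
from bench import arm, vision
from h import *
s=arm.read_state(); w=vision.get_image("wrist"); pickle.dump((s,w),open("w3.pkl","wb")); print(s["position"],s["ee_rot"])
parts(w,s,(400,640,-290,-70))
t=vision.get_image("top"); Q=cloud(t)
m=(Q[...,2]>40)&(Q[...,2]<60)&(abs(Q[...,0]-580)<40)&(abs(Q[...,1]-207)<40); print(m.sum(),rect(Q[m]),np.median(Q[m][:,2]))
E
```

```text
[ 486.47322635 -143.79706019  179.08415307] [-6.23960225e-01  7.81455786e-01 -4.35506454e-04  5.49286867e-04]
[ 251   61   47   50 1878] ztop 57.4 cloud (array([ 449.2, -236.5]), array([33.2, 32.8]), 0.273) plane (array([ 449.2, -236.1]), array([32.8, 32.3]), 1.349) mean [ 449.3 -236.7   57.4]
[279 180  29  35 748] ztop 65.6 cloud (array([ 451.9, -116.8]), array([18.1, 17.5]), 1.385) plane (array([ 452.2, -118.6]), array([17.5, 17.3]), 1.383) mean [ 452.  -118.2   65.6]
[ 179  187   63   41 1177] ztop 18.3 cloud (array([ 551.9, -115. ]), array([77.9, 24.6]), -0.729) plane (array([ 551.4, -115.9]), array([77.2, 25.1]), -0.747) mean [ 554.4 -118.9   18.3]
181 (array([581.8, 208. ]), array([44.3, 29.9]), 1.35) 52.8461317970191
```

The cube is placed well: about (581, 208), top at z≈51, yaw 1.35. Next is the wide objective at (449.2, -236.5).

{"api": "servo_tool", "payload": {"plan": [[-0.04, -0.1, 0, 0, 0, 0, 1], [-0.04, -0.11, 0, 0, 0, 0, 1], [-0.044, -0.099, -0.05, 0, 0, 0, 1], [0, 0, -0.12, 0, 0, 0, 1], [0, 0, -0.12, 0, 0, 0, 1], [0, 0, 0, 0, 0, 0, 1], [0, 0, 0, 0, 0, 0, 1]]}}

```text
clock: 12.05
position: [450.5, -236.2, 92.6]
ee_rot: [-0.625, 0.781, -0.001, 0.0]
contact_force: [-0.0, -1.1, 0.5]
gripper_width: 85.5
grasp_force: 0.0
```

{"api": "servo_tool", "payload": {"plan": [[-0.004, 0, -0.08, 0, 0, 0, 1], [0, 0, -0.08, 0, 0, 0, 1], [0, 0, -0.06, 0, 0, 0, 1], [0, 0, -0.035, 0, 0, 0, 1], [0, 0, 0, 0, 0, 0, 1], [0, 0, 0, 0, 0, 0, 0.35], [0, 0, 0, 0, 0, 0, 0.35], [0, 0, 0, 0, 0, 0, 0.35], [0, 0, 0, 0, 0, 0, 0.35], [0, 0, 0, 0, 0, 0, 0.35]]}}

```text
clock: 13.3
position: [448.4, -236.7, 16.0]
ee_rot: [-0.624, 0.781, -0.001, 0.0]
contact_force: [-0.9, 0.3, 5.2]
gripper_width: 43.9
grasp_force: 61.0
```

{"api": "servo_tool", "payload": {"plan": [[0, 0, 0.03, 0, 0, 0, 0.35], [0, 0, 0.07, 0, 0, 0, 0.35], [0, 0, 0.1, 0, 0, 0, 0.35], [0, 0, 0.12, 0, 0, 0, 0.35], [0, 0.03, 0.09, 0, 0, 0, 0.35], [0, 0.08, 0.037, 0, 0, 0, 0.35], [0.01, 0.13, 0, 0, 0, 0, 0.35], [0.01, 0.13, 0, 0, 0, 0, 0.35], [0.01, 0.13, 0, 0, 0, 0, 0.35], [0.01, 0.13, 0, 0, 0, 0, 0.35], [0.01, 0.13, 0, 0, 0, 0, 0.35], [0.01, 0.13, 0, 0, 0, 0, 0.35], [0.01, 0.13, 0, 0, 0, 0, 0.35], [0.008, 0.13, 0, 0, 0, 0, 0.35], [0, 0.1, 0, 0, 0, 0, 0.35], [0, 0.065, 0, 0, 0, 0, 0.35], [0, 0, 0, 0, 0, 0, 0.35], [0, 0, 0, 0, 0, 0, 0.35]]}}

```text
clock: 15.55
position: [470.8, 157.3, 148.8]
ee_rot: [-0.624, 0.782, 0.0, -0.001]
contact_force: [-0.0, -0.1, -1.7]
gripper_width: 43.8
grasp_force: 61.7
```

{"api": "servo_tool", "payload": {"plan": [[0.003, -0.04, 0, 0, 0, 0, 0.35], [0, -0.05, 0, 0, 0, 0, 0.35], [0, -0.039, -0.05, 0, 0, 0, 0.35], [0, 0, -0.1, 0, 0, 0, 0.35], [0, 0, -0.1, 0, 0, 0, 0.35], [0, 0, -0.08, 0, 0, 0, 0.35], [0, 0, -0.045, 0, 0, 0, 0.35], [0, 0, 0, 0, 0, 0, 0.35], [0, 0, 0, 0, 0, 0, 0.35]]}}

```text
clock: 16.68
position: [472.9, 119.5, 37.4]
ee_rot: [-0.624, 0.781, -0.0, 0.001]
contact_force: [-0.1, 0.8, -2.6]
gripper_width: 43.9
grasp_force: 61.7
```

```bash
python3 - <<'E'
from bench import arm, vision
from h import *
s=arm.read_state(); w=vision.get_image("wrist"); pickle.dump((s,w),open("w4.pkl","wb")); print(s["position"],s["contact_force"])
cv2.imwrite("pics/w4.png",w["image"][:,:,::-1])
E
```

```text
[472.94230473 119.46830208  37.35745149] [-0.13182175  0.81664005 -2.57578065]
```

View pics/w4.png

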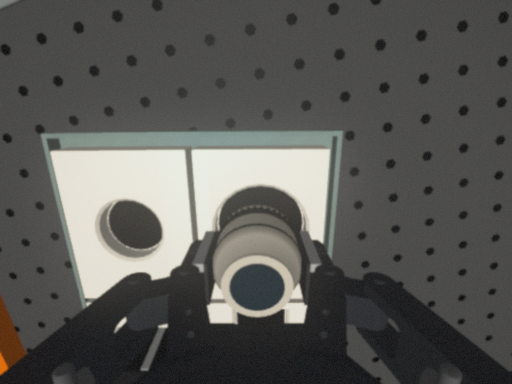

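The wide objective (258,265) hangs upright over its pocket (260,215), centred sideways, and the empty slim pocket is at (133,225). I'll lower it by about 15 mm.

{"api": "servo_tool", "payload": {"plan": [[-0.002, -0.002, -0.015, 0, 0, 0, 0.35], [0, 0, -0.015, 0, 0, 0, 0.35], [0, 0, -0.01, 0, 0, 0, 0.35], [0, 0, -0.005, 0, 0, 0, 0.35], [0, 0, 0, 0, 0, 0, 0.35], [0, 0, 0, 0, 0, 0, 0.35]]}}

```text
clock: 17.48
position: [471.7, 118.8, 23.0]
ee_rot: [-0.624, 0.781, -0.0, 0.0]
contact_force: [-0.1, -0.0, -1.9]
gripper_width: 44.2
grasp_force: 61.7
```

{"api": "servo_tool", "payload": {"plan": [[0, 0, -0.004, 0, 0, 0, 0.35], [0, 0, 0, 0, 0, 0, 0.35], [0, 0, 0, 0, 0, 0, 0.35]]}}

```text
clock: 17.85
position: [471.7, 118.8, 22.0]
ee_rot: [-0.624, 0.781, -0.0, 0.0]
contact_force: [-1.2, 0.5, 0.7]
gripper_width: 44.2
grasp_force: 61.9
```

{"api": "servo_tool", "payload": {"plan": [[0, 0, -0.001, 0, 0, 0, 0.35], [0, 0, 0, 0, 0, 0, 0.55], [0, 0, 0, 0, 0, 0, 0.65], [0, 0, 0, 0, 0, 0, 0.8], [0, 0, 0, 0, 0, 0, 0.8], [0, 0, 0.04, 0, 0, 0, 0.8], [0, 0, 0.1, 0, 0, 0, 0.8], [0, 0, 0.12, 0, 0, 0, 0.8], [0, 0, 0.12, 0, 0, 0, 0.8], [0, -0.05, 0.1, 0, 0, 0, 1], [0, -0.13, 0.04, 0, 0, 0, 1], [0, -0.14, 0, 0, 0, 0, 1], [0, -0.14, 0, 0, 0, 0, 1], [-0.02, -0.14, 0, 0, 0, 0, 1], [-0.02, -0.1, 0, 0, 0, 0, 1], [-0.027, -0.08, 0, 0, 0, 0, 1], [0, 0, 0, 0, 0, 0, 1], [0, 0, 0, 0, 0, 0, 1]]}}

```text
clock: 20.1
position: [451.6, -115.0, 178.0]
ee_rot: [-0.624, 0.781, -0.0, 0.0]
contact_force: [-0.7, 0.2, 0.3]
gripper_width: 85.5
grasp_force: 0.0
```

```bash
python3 - <<'E'
from bench import arm, vision
from h import *
s=arm.read_state(); print(s["position"])
t=vision.get_image("top"); Q=cloud(t)
m=(Q[...,2]>50)&(Q[...,2]<75)&(abs(Q[...,0]-472)<40)&(abs(Q[...,1]-119)<40); print(m.sum(),rect(Q[m]),np.percentile(Q[m][:,2],[50,95]))
w=vision.get_image("wrist"); parts(w,s,(400,640,-290,-70))
E
```

```text
[ 451.64853595 -115.02617486  178.0015464 ]
2 (array([453.9, 121.8]), array([3.8, 0. ]), 2.281) [52.31406574 53.41439137]
[245 164  27  33 711] ztop 65.7 cloud (array([ 451.4, -116.6]), array([18. , 17.7]), 0.746) plane (array([ 451.1, -117.9]), array([17.7, 17.4]), 0.736) mean [ 451.1 -118.1   65.7]
[ 144  170   65   43 1241] ztop 18.6 cloud (array([ 551.7, -115.3]), array([77. , 24.5]), -0.745) plane (array([ 550.8, -115.8]), array([76.4, 25.4]), -0.756) mean [ 553.8 -118.9   18.6]
```

The arm hides the wide objective from the top camera here, so I'll check it later. Now the slim objective at (451.5, -117.3).

{"api": "servo_tool", "payload": {"plan": [[0, -0.007, -0.06, 0, 0, 0, 1], [0, 0, -0.12, 0, 0, 0, 1], [0, 0, -0.1, 0, 0, 0, 1], [0, 0, -0.03, 0, 0, 0, 1], [0, 0, 0, 0, 0, 0, 1], [0, 0, 0, 0, 0, 0, 1]]}}

```text
clock: 20.95
position: [452.5, -117.2, 85.6]
ee_rot: [-0.624, 0.781, -0.001, 0.001]
contact_force: [-0.0, -0.1, -0.2]
gripper_width: 85.3
grasp_force: 0.0
```

{"api": "servo_tool", "payload": {"plan": [[-0.003, 0, -0.08, 0, 0, 0, 1], [0, 0, -0.08, 0, 0, 0, 1], [0, 0, -0.05, 0, 0, 0, 1], [0, 0, -0.022, 0, 0, 0, 1], [0, 0, 0, 0, 0, 0, 1], [0, 0, 0, 0, 0, 0, 0.5], [0, 0, 0, 0, 0, 0, 0.2], [0, 0, 0, 0, 0, 0, 0.2], [0, 0, 0, 0, 0, 0, 0.2], [0, 0, 0, 0, 0, 0, 0.2], [0, 0, 0, 0, 0, 0, 0.2]]}}

```text
clock: 22.32
position: [450.7, -117.4, 15.3]
ee_rot: [-0.624, 0.781, -0.0, 0.0]
contact_force: [-1.8, 0.6, 6.1]
gripper_width: 25.9
grasp_force: 58.8
```

{"api": "servo_tool", "payload": {"plan": [[0, 0, 0.03, 0, 0, 0, 0.2], [0, 0, 0.07, 0, 0, 0, 0.2], [0, 0, 0.1, 0, 0, 0, 0.2], [0, 0, 0.12, 0, 0, 0, 0.2], [0.02, 0.04, 0.097, 0, 0, 0, 0.2], [0.05, 0.104, 0, 0, 0, 0, 0.2], [0.05, 0.104, 0, 0, 0, 0, 0.2], [0.05, 0.104, 0, 0, 0, 0, 0.2], [0.05, 0.104, 0, 0, 0, 0, 0.2], [0.05, 0.104, 0, 0, 0, 0, 0.2], [0.05, 0.104, 0, 0, 0, 0, 0.2], [0.03, 0.06, 0, 0, 0, 0, 0.2], [0, 0, 0, 0, 0, 0, 0.2], [0, 0, 0, 0, 0, 0, 0.2]]}}

```text
clock: 24.08
position: [554.8, 99.1, 139.7]
ee_rot: [-0.624, 0.782, 0.0, -0.001]
contact_force: [-0.5, 0.2, -1.4]
gripper_width: 26.6
grasp_force: 59.1
```

{"api": "servo_tool", "payload": {"plan": [[0.002, 0.002, -0.06, 0, 0, 0, 0.2], [0, 0, -0.1, 0, 0, 0, 0.2], [0, 0, -0.1, 0, 0, 0, 0.2], [0, 0, -0.06, 0, 0, 0, 0.2], [0, 0, -0.025, 0, 0, 0, 0.2], [0, 0, 0, 0, 0, 0, 0.2], [0, 0, 0, 0, 0, 0, 0.2]]}}

```text
clock: 24.95
position: [556.8, 100.5, 37.5]
ee_rot: [-0.624, 0.781, -0.0, 0.001]
contact_force: [0.3, 0.4, -0.4]
gripper_width: 26.1
grasp_force: 59.1
```

```bash
python3 - <<'E'
from bench import arm, vision
from h import *
s=arm.read_state(); w=vision.get_image("wrist"); pickle.dump((s,w),open("w5.pkl","wb")); print(s["position"],s["contact_force"])
cv2.imwrite("pics/w5.png",w["image"][:,:,::-1])
E
```

```text
[556.77233013 100.47941467  37.49787098] [ 0.26681806  0.36393716 -0.38824193]
```

View pics/w5.png

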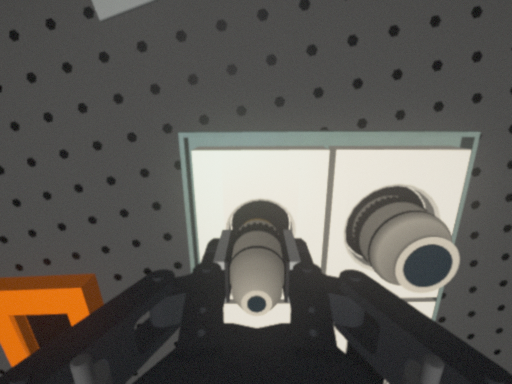

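The slim objective (257,270) is above its pocket (260,220), and the wide objective (405,245) stands in its own pocket. I'll lower the slim one.

{"api": "servo_tool", "payload": {"plan": [[-0.002, 0, -0.015, 0, 0, 0, 0.2], [0, 0, -0.015, 0, 0, 0, 0.2], [0, 0, -0.012, 0, 0, 0, 0.2], [0, 0, -0.006, 0, 0, 0, 0.2], [0, 0, 0, 0, 0, 0, 0.2], [0, 0, 0, 0, 0, 0, 0.2]]}}

```text
clock: 25.75
position: [555.6, 100.5, 22.1]
ee_rot: [-0.624, 0.781, -0.0, 0.0]
contact_force: [0.1, -0.2, -1.3]
gripper_width: 26.1
grasp_force: 59.1
```

{"api": "servo_tool", "payload": {"plan": [[0, 0, -0.004, 0, 0, 0, 0.2], [0, 0, 0, 0, 0, 0, 0.2], [0, 0, 0, 0, 0, 0, 0.2]]}}

```text
clock: 26.12
position: [555.8, 100.6, 21.4]
ee_rot: [-0.624, 0.781, -0.0, 0.0]
contact_force: [-1.1, 0.5, 3.5]
gripper_width: 26.1
grasp_force: 59.5
```

{"api": "servo_tool", "payload": {"plan": [[0, 0, 0, 0, 0, 0, 0.35], [0, 0, 0, 0, 0, 0, 0.5], [0, 0, 0, 0, 0, 0, 0.6], [0, 0, 0, 0, 0, 0, 0.6], [0, 0, 0.04, 0, 0, 0, 0.6], [0, 0, 0.1, 0, 0, 0, 0.6], [0, 0, 0.12, 0, 0, 0, 0.6], [0, 0, 0.12, 0, 0, 0, 0.6], [0, -0.05, 0.1, 0, 0, 0, 0.8], [-0.004, -0.1, 0.04, 0, 0, 0.075, 1], [0, -0.12, 0, 0, 0, 0.075, 1], [0, -0.12, 0, 0, 0, 0.075, 1], [0, -0.12, 0, 0, 0, 0.075, 1], [0, -0.11, 0, 0, 0, 0.075, 1], [0, -0.08, 0, 0, 0, 0.075, 1], [-0.01, -0.02, 0, 0, 0, 0.075, 1], [0, 0, 0, 0, 0, 0, 1], [0, 0, 0, 0, 0, 0, 1]]}}

```text
clock: 28.38
position: [551.5, -115.3, 177.4]
ee_rot: [0.931, -0.364, 0.0, -0.0]
contact_force: [0.2, -0.8, -0.2]
gripper_width: 85.8
grasp_force: 0.0
```

```bash
python3 - <<'E'
from bench import arm, vision
from h import *
s=arm.read_state(); print(s["position"],s["joints"].round(2),"close yaw",2*np.arctan2(s["ee_rot"][1],s["ee_rot"][0])-np.pi/2)
t=vision.get_image("top"); Q=cloud(t)
for x,y,z in((580,207,51),(556,100,71),(472,119,62)):
    m=(Q[...,2]>z-5)&(Q[...,2]<z+9)&(abs(Q[...,0]-x)<35)&(abs(Q[...,1]-y)<35); print(m.sum(),m.any() and (rect(Q[m]),np.percentile(Q[m][:,2],[50,95])))
w=vision.get_image("wrist"); parts(w,s,(400,640,-290,-70)); pickle.dump((s,w),open("w6.pkl","wb"))
cv2.imwrite("pics/t6.png",cv2.resize(t["image"][130:240,120:380,::-1],None,fx=3,fy=3,interpolation=cv2.INTER_CUBIC))
E
```

```text
[ 551.46748176 -115.30083638  177.36755753] [ 0.08  0.33 -0.23  0.   -1.02  0.74] close yaw -2.3161803517601602
172 ((array([582.2, 208.2]), array([45.3, 30.2]), 1.339), array([53.05670986, 56.85518624]))
0 False
58 ((array([473.9, 129.9]), array([33.6, 14.4]), 0.047), array([62.64272353, 67.534458  ]))
[ 246  144   21   66 1226] ztop 18.5 cloud (array([ 552. , -114.4]), array([78.2, 23.7]), -0.736) plane (array([ 552.7, -115. ]), array([76.5, 23.4]), -0.735) mean [ 556.2 -118.8   18.5]
```

View pics/t6.png

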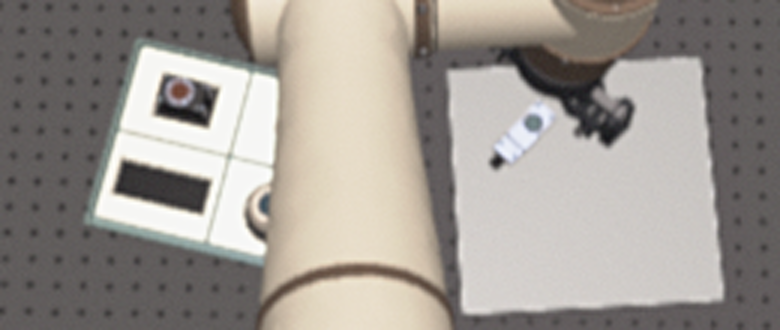

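The slider's centre is (552.1, -114.8) at -0.736 rad, with length and width as given. I'll descend onto it.

{"api": "servo_tool", "payload": {"plan": [[0.001, 0, -0.08, 0, 0, 0.0035, 1], [0, 0, -0.12, 0, 0, 0, 1], [0, 0, -0.12, 0, 0, 0, 1], [0, 0, -0.1, 0, 0, 0, 1], [0, 0, -0.05, 0, 0, 0, 1], [0, 0, -0.02, 0, 0, 0, 1], [0, 0, 0, 0, 0, 0, 0.7], [0, 0, 0, 0, 0, 0, 0.7]]}}

```text
clock: 29.48
position: [552.5, -115.5, 31.0]
ee_rot: [0.933, -0.36, 0.001, -0.0]
contact_force: [0.2, 0.6, 0.5]
gripper_width: 60.2
grasp_force: 0.0
```

{"api": "servo_tool", "payload": {"plan": [[0, 0.001, -0.04, 0, 0, 0, 0.6], [0, 0, -0.025, 0, 0, 0, 0.6], [0, 0, -0.008, 0, 0, 0, 0.6], [0, 0, 0, 0, 0, 0, 0.5], [0, 0, 0, 0, 0, 0, 0.2], [0, 0, 0, 0, 0, 0, 0.15], [0, 0, 0, 0, 0, 0, 0.15], [0, 0, 0, 0, 0, 0, 0.15], [0, 0, 0, 0, 0, 0, 0.15], [0, 0, 0, 0, 0, 0, 0.15]]}}

```text
clock: 30.72
position: [552.0, -115.2, 8.4]
ee_rot: [0.933, -0.36, 0.0, -0.0]
contact_force: [-0.3, 0.7, 5.5]
gripper_width: 21.7
grasp_force: 60.8
```

{"api": "servo_tool", "payload": {"plan": [[0, 0, 0.03, 0, 0, 0, 0.15], [0, 0, 0.07, 0, 0, 0, 0.15], [0, 0, 0.1, 0, 0, 0, 0.15], [0, 0, 0.12, 0, 0, 0, 0.15], [0, 0.04, 0.1, 0, 0, -0.04, 0.15], [0, 0.1, 0.053, 0, 0, -0.07, 0.15], [-0.0234, 0.12, 0, 0, 0, -0.07, 0.15], [-0.0234, 0.12, 0, 0, 0, -0.07, 0.15], [-0.0234, 0.12, 0, 0, 0, -0.07, 0.15], [-0.0234, 0.12, 0, 0, 0, -0.07, 0.15], [-0.0234, 0.12, 0, 0, 0, -0.07, 0.15], [-0.0234, 0.12, 0, 0, 0, -0.0665, 0.15], [-0.0234, 0.12, 0, 0, 0, 0, 0.15], [-0.0234, 0.12, 0, 0, 0, 0, 0.15], [0, 0.038, 0, 0, 0, 0, 0.15], [0, 0, 0, 0, 0, 0, 0.15], [0, 0, 0, 0, 0, 0, 0.15]]}}

```text
clock: 32.85
position: [495.4, 225.1, 149.7]
ee_rot: [-0.625, 0.78, 0.0, -0.0]
contact_force: [0.1, -0.6, -0.7]
gripper_width: 22.2
grasp_force: 60.2
```

```bash
python3 - <<'E'
from bench import arm, vision
from h import *
s=arm.read_state(); w=vision.get_image("wrist"); pickle.dump((s,w),open("w7.pkl","wb")); print(s["position"],s["joints"].round(2),2*np.arctan2(s["ee_rot"][1],s["ee_rot"][0])-np.pi/2)
cv2.imwrite("pics/w7.png",w["image"][:,:,::-1])
parts(w,s,(400,640,40,260),40)
E
```

```text
[495.38037203 225.07427858 149.65450027] [ 0.72  0.32 -0.31 -0.   -0.94 -0.94] 2.9216715753288467
[ 230   40   54   59 2523] ztop 63.4 cloud (array([473.2, 119.2]), array([32.8, 32.7]), 0.544) plane (array([473.1, 119.1]), array([32.6, 32.3]), 1.351) mean [473.1 118.9  63.4]
[ 134   53   41   37 1164] ztop 71.9 cloud (array([556.6, 101.9]), array([18.7, 17.8]), 0.878) plane (array([555.1, 102.8]), array([18.3, 17.6]), 0.887) mean [555.4 102.6  71.9]
[ 150  169   37   47 1515] ztop 52.7 cloud (array([579.8, 206.5]), array([44.2, 29.3]), 1.354) plane (array([578.7, 205.7]), array([43.4, 29.4]), 1.352) mean [578.7 205.4  52.7]
```

View pics/w7.png

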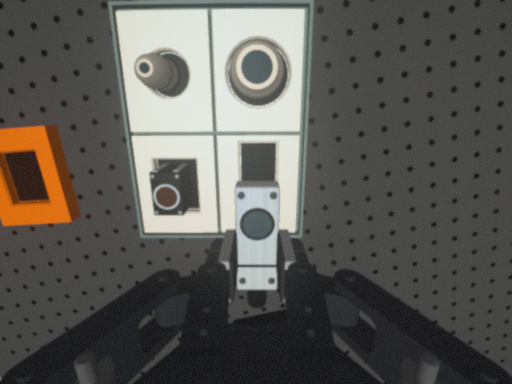

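All three placed parts are centred within about 2 mm, and their heights match. The slider (257,235) is aligned with its pocket (258,160), so I'll lower it.

{"api": "servo_tool", "payload": {"plan": [[0.001, 0.003, -0.08, 0, 0, 0, 0.15], [0, 0, -0.11, 0, 0, 0, 0.15], [0, 0, -0.11, 0, 0, 0, 0.15], [0, 0, -0.06, 0, 0, 0, 0.15], [0, 0, -0.025, 0, 0, 0, 0.15], [0, 0, 0, 0, 0, 0, 0.15], [0, 0, 0, 0, 0, 0, 0.15]]}}

```text
clock: 33.78
position: [496.5, 227.3, 35.4]
ee_rot: [-0.626, 0.78, -0.0, 0.001]
contact_force: [0.3, 0.6, -1.0]
gripper_width: 22.3
grasp_force: 60.1
```

{"api": "servo_tool", "payload": {"plan": [[-0.001, -0.003, -0.015, 0, 0, 0, 0.15], [0, 0, -0.015, 0, 0, 0, 0.15], [0, 0, -0.009, 0, 0, 0, 0.15], [0, 0, -0.005, 0, 0, 0, 0.15], [0, 0, 0, 0, 0, 0, 0.15], [0, 0, 0, 0, 0, 0, 0.15]]}}

```text
clock: 34.52
position: [495.4, 226.1, 21.4]
ee_rot: [-0.626, 0.78, -0.0, -0.0]
contact_force: [-2.4, 0.5, 3.3]
gripper_width: 21.8
grasp_force: 60.6
```

{"api": "servo_tool", "payload": {"plan": [[0, 0, 0, 0, 0, 0, 0.3], [0, 0, 0, 0, 0, 0, 0.45], [0, 0, 0, 0, 0, 0, 0.55], [0, 0, 0, 0, 0, 0, 0.55], [0, 0, 0.04, 0, 0, 0, 0.55], [0, 0, 0.1, 0, 0, 0, 0.55], [0, 0, 0.12, 0, 0, 0, 0.55], [0, 0, 0.14, 0, 0, 0, 0.55], [0, 0.05, 0.14, 0, 0, 0, 0.55], [0, 0.1, 0.05, 0, 0, 0, 0.55], [0, 0.1, 0, 0, 0, 0, 0.55], [0, 0, 0, 0, 0, 0, 0.55], [0, 0, 0, 0, 0, 0, 0.55]]}}

```text
clock: 36.15
position: [495.2, 300.7, 198.4]
ee_rot: [-0.626, 0.78, -0.0, -0.0]
contact_force: [0.3, 0.1, -0.8]
gripper_width: 46.9
grasp_force: 0.0
```

```bash
python3 - <<'E'
from bench import arm, vision
from h import *
s=arm.read_state(); w=vision.get_image("wrist"); print(s["position"])
cv2.imwrite("pics/w8.png",w["image"][:,:,::-1])
parts(w,s,(400,640,40,290),25)
E
```

```text
[495.15920677 300.6941791  198.36091715]
[135   0  38  20 524] ztop 62.5 cloud (array([558.1, 111.4]), array([14.2,  2.7]), -0.136) plane (array([557.7, 112.5]), array([15.5,  3.2]), -0.234) mean [557.8 112.   62.5]
[ 217    0   48   28 1016] ztop 62.4 cloud (array([476.6, 132.3]), array([27.4,  7.9]), -0.231) plane (array([476.6, 133.7]), array([27.,  8.]), -0.221) mean [475.8 132.6  62.4]
[ 231   76   22   73 1428] ztop 31.5 cloud (array([497.4, 226.6]), array([77.9, 23.6]), 1.346) plane (array([497.3, 226.5]), array([77. , 23.5]), 1.347) mean [495.8 221.8  31.5]
[ 143   90   38   45 1502] ztop 52.6 cloud (array([579.8, 206.2]), array([43.5, 30.7]), 1.343) plane (array([578.7, 206.4]), array([43. , 30.7]), 1.348) mean [578.8 205.8  52.6]
```

View pics/w8.png

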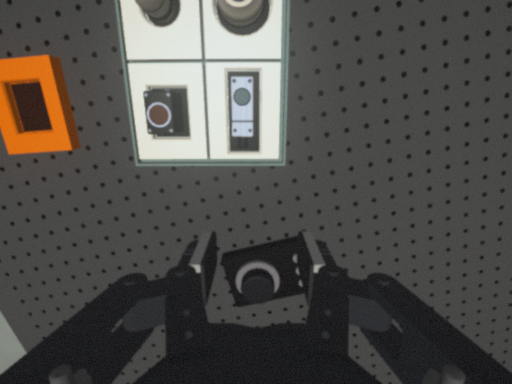

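The slider (243,110) lies flat in its pocket: centre (497, 226.5), top at z≈30, yaw 1.35. The cube (166,112) and both objectives are seated, and the joystick (265,275) hasn't been touched. The gripper is clear at z=198, so I'm handing in.

```bash
python3 -c "
from bench import arm
print(arm.job_done())"
```

```text
the job is handed in; nothing more can be done
None
```

All four parts are in their matching white blocks, upright and within about 2 mm of the pocket centres by camera, and the job was handed in after about 36 s of robot time; no verdict came back.

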